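Load the vial tray onto the bay's presence switch

TASK

Load the blue vial tray into the tray bay: set it down gently so that it lies flat in the pocket, lengthwise between the guides, with its end edge holding the hinged switch lever down, and let go. Leave the white tray where it stands.

Things in the scene. Friction and masses are not known exactly. Their poses are not given: they have to be found in the camera images.
- blue_tray: Origin: centre of the blue vial tray's grip bar. Loose blue box 110 (x) x 70 (y) x 22 mm, flat underside, about 0.3 kg, with four fixed brown vials (white, red caps; tops 62 mm up). The bar rises from its middle: 40 (x) x 14 (y) x 26 mm, its centre 80 mm above the underside; pinch it across y from above, under it is a 7 mm plate. x along the tray, z up; same either way round.
- white_tray: Origin: centre of the grip bar of the white vial tray (black-capped vials): same shape, size and axes as the blue one. A bystander.
- tray_bay: Fixed bay: aluminium plate, black guides, orange switch housing at the far (+x) end. Origin: pocket centre at worktop level; z up. Pocket 130 (x) x 90 (y) mm, 10 mm to spare all round. Tray rests on white runners 14 mm up; guides reach 24 mm, housing 31 mm up. The lever lies between the runners, hinged at x = 66 mm, pointing to -x; its red roller at x = 35 mm stands 28 mm up when free.
- switch_lever (a joint): Hinged steel switch lever in the bay, rad: 0 free (raised), about 0.43 when a tray lies flat on the runners, stop at 0.47. Sprung: it returns when released; about 0.4 N at the roller holds it down, so the tray's own weight does.

How it is judged:
By the outcome, as a careful person would: the job done as asked, in the order asked, and still so for the second after the job is handed in, with the robot touching nothing.
It also fails if it takes over 35 s, if anything falls off the work surface, if the arm or the gripper's body presses on something with over 40 N, if the wrist force passes 120 N, or if a joint passes its speed limit or range.

ROBOT

A 6-joint arm with a two-finger parallel gripper is mounted at the origin on a cart in front of the work surface, level with it; the furniture and walls round the work are solid. World frame = base frame: x ahead of the robot, y to its left, z up, the work surface at z = 0. Lengths are in m, angles in rad, forces in N, time in s.
With the tool pointing down it reaches from about 0.375 to 0.9 m from the base axis. Payload 3.1 kg.
Tool frame: the origin (TCP) lies at the very end of the fingers, on their centre line; the grasp point (between the pads) lies 19 mm behind it (manip.pinch_z is the distance from the TCP to the grasp point, in m); z points along the fingers, y is the line along which they close (so a half turn about z gives the same grasp; the last joint's range is limited). The gripper opens to 85 mm and grips with 20 to 120 N. Pads are 22 mm wide; open, the fingers measure 114 mm over their backs; the gripper's body (76 mm by 85 mm) begins 54 mm behind the grasp point. The pads swing forward as they close: fully open they stand 13 mm farther back than shut.
Start: joints at [1.143, 0.527, 1.433, -0, 1.181, -0.178], TCP at [0.154, 0.606, 0.199] pointing down, gripper open.
Joint ranges: [-3.08, 3.08], [-0.75, 2.2], [0.22, 2.44], [-1.43, 4.57], [0, 2.65], [-2.85, 2.85]. Speed limits (rad/s): [2.79, 2.79, 3.14, 3.14, 3.14, 3.14].

INTERFACE

Orientations are given as a unit quaternion [x, y, z, w].
In Python, from station import manip gives the robot as it stands.
- The arm moves only by the tool servo_tool, never from a script. Its argument "commands" is one flat list of numbers, 7 for each row, row after row: the shift along the tool's x, y, z each as a share of 500 mm, from -1 to 1, then the turn, a rotation vector about the tool's x, y, z each as a share of 360 degrees, from -1 to 1, then the opening, from -1 (shut) to 1 (fully open). In form: [dx, dy, dz, rx, ry, rz, claw, dx, dy, dz, rx, ry, rz, claw, ...]. A call has 1 to 12 rows; each row shifts and turns the commanded pose from where the row before left it, along the tool's axes as they then stand; what a row does not reach is not made up. A row lasts 1/12 s, in which the tool goes at most 41.7 mm and 7.16 degrees, less where a joint would pass 70% of its speed; a pose out of reach is approached as far as the arm can. A call with a number of a shift or a turn outside -1 to 1 is refused whole. A call with a gripper value outside its range is refused whole. The fingers move at their own pace and stop on an object; "force" is the grip in N (left out, the last holds). Time passes only in rows, so rows that do not move let the fingers close. It gives the time, the measured TCP pose, the force, the opening and the grip force at its end, in the units of the state.
- manip.sense(): the state, without advancing time (a new reading comes with each control period).
- manip.snapshot(name): name is "scene" or "top" or "wrist"; returns a dict with "img" (400x640x3 uint8, red, green, blue), "mtx" (3x3 intrinsics, pixels), "distortion" ([k1, k2, p1, p2, k3] as OpenCV has them; the pictures are not rectified), "world_to_cam" (4x4, takes a point from world to camera coordinates). Camera axes: x right, y up, looking along -z (the intrinsics and any distortion apply to the point x, -y, -z); pixel columns grow to the right and rows downward; lengths in m; the calibration is good to about 2 mm. A picture is of the moment at which its call begins. There is no depth.
- manip.sign_off(): hands the job in; it is judged then, once.
Trained networks look in a picture, given as the dict that the camera call returned (one of the last four; its "shot" number tells which), for a name from the list of things; names that differ only in an ending like _2 or _b are one class to them, and where a whole thing is asked for, a point or a joint stands for the part that bears it (a point fixed in the world has none). Each returns a list of dicts, best first, with "conf" (0 to 1); they miss things now and then, are a little off and sometimes report something else, mostly with a low value. They report only what shows in the picture. A call takes as long as a camera call.
- manip.look_for(picture, query): "box" ([left, top, width, height] in pixels, round what is visible of it).
- manip.silhouettes(picture, query): "pixels" (400x640 bool, what is visible of it) and "box" ([left, top, width, height] in pixels, round what is visible of it).
The state is a dict: "t": time; "q": joint angles; "qd": joint speeds; "tau": joint torques, N m; "tcp_pos": TCP position; "tool_rot": TCP orientation; "force": force on the tool from outside, world axes, zero at the start; "ft_torque": the same for the moment, N m; "finger_gap": opening from 0.0 (shut) to 1.0 (fully open); "gripper_force": force on a finger pad.
Only numpy, scipy, OpenCV 4.12 (cv2) and the standard library are available. Lean on these libraries where they do the work, as an engineer would, in place of code of your own. Each camera call takes 0.05 s, during which the arm holds its last target. There are 200 camera calls.

## Working session

There is one attempt and no reset: what is moved stays moved. The work goes in short steps, Python scripts to look and compute and a tool call to move; the robot and the scene stay as the last step left them, time stands still between calls to the robot, and variables do not carry over. Pictures are saved under pics/ and viewed, at most 10 in all, crops included, and the job is handed in when it is done.

Besides the shell and the picture viewer there is one more tool, called after "Request:" as a command line: name --argument value ..., lists and objects as JSON in quotes. servo_tool: Moves the arm, as the interface text tells. Its arguments: {"type":"object","properties":{"commands":{"type":"array"},"force":{"type":"number"}},"required":["commands"]}

```bash
mkdir -p pics; python3 - <<'E'
from station import manip
import cv2,pickle,numpy as np
d={}
for n in ("scene","top"):
    s=manip.snapshot(n); d[n]=s
    cv2.imwrite(f"pics/{n}0.png",s["img"][:,:,::-1])
    for q in ("blue_tray","white_tray","tray_bay"):
        print(n,q,[(np.round(r["box"]),round(r["conf"],2)) for r in manip.look_for(s,q)][:3])
pickle.dump(d,open("d0.pkl","wb"))
s=manip.sense();print(s)
print(d["top"]["mtx"],d["top"]["distortion"],d["top"]["world_to_cam"])
E
```

```text
scene blue_tray [(array([364., 241.,  67.,  56.]), 0.62)]
scene white_tray [(array([223., 188.,  50.,  44.]), 0.88)]
scene tray_bay [(array([311., 203.,  62.,  54.]), 0.91)]
top blue_tray [(array([388., 199.,  29.,  36.]), 0.95)]
top white_tray [(array([223., 198.,  40.,  38.]), 0.65)]
top tray_bay [(array([309., 151.,  48.,  72.]), 0.57)]
{'t': 0.4, 'q': array([ 1.14352765e+00,  5.27654412e-01,  1.43288718e+00, -9.07306146e-07,
        1.18138684e+00, -1.78519794e-01]), 'qd': array([ 0.00082385, -0.00104953, -0.00218314, -0.00028367, -0.00089909,
        0.00101243]), 'tau': array([ 3.31236442e-04, -4.41804099e+01, -1.78089434e+01, -1.80600996e-04,
        3.30770090e-03, -7.35272152e-06]), 'tcp_pos': array([0.15379552, 0.60564022, 0.19895573]), 'tool_rot': array([ 1.24053859e-01,  9.92275472e-01, -1.60371340e-04, -4.96780169e-05]), 'force': array([ 0.070297  , -0.19157264, -0.0894692 ]), 'ft_torque': array([-0.00671012, -0.01900784,  0.02874318]), 'gripper_force': 0.0, 'finger_gap': 0.9975226977981717}
[[445.00699052   0.         320.6496036 ]
 [  0.         445.00699052 196.14778522]
 [  0.           0.           1.        ]] [-0.12326149  0.          0.          0.          0.        ] [[-0.02607294 -0.99940228  0.02269998 -0.0237654 ]
 [ 0.99238035 -0.02314097  0.12101955 -0.54580361]
 [-0.12042191  0.02568235  0.99239054 -1.23103653]
 [ 0.          0.          0.          1.        ]]
```

View pics/top0.png

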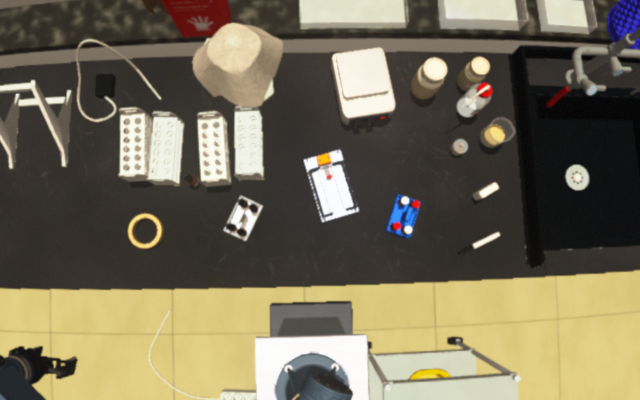

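View pics/scene0.png

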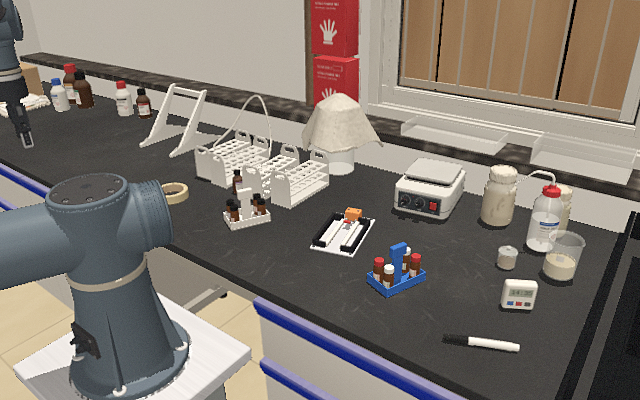

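Top view: blue tray at about (404,216), long axis near-vertical in the picture. Bay plate spans about (303,152)–(358,220), with its orange housing at (324,159), so bay +x points away from the robot. White tray is at (243,218).

```bash
cat > h.py <<'E'
import numpy as np,cv2
def proj(s,P):
    P=np.atleast_2d(P); c=P@s["world_to_cam"][:3,:3].T+s["world_to_cam"][:3,3]
    c=c*[1,-1,-1]
    return cv2.projectPoints(c,np.zeros(3),np.zeros(3),s["mtx"],np.array(s["distortion"],float))[0][:,0]
def ray(s,uv,z):
    uv=np.array(uv,float).reshape(-1,1,2)
    n=cv2.undistortPoints(uv,s["mtx"],np.array(s["distortion"],float))[:,0]
    d=np.c_[n[:,0],-n[:,1],-np.ones(len(n))]
    R=s["world_to_cam"][:3,:3];t=s["world_to_cam"][:3,3]
    o=-R.T@t; d=d@R
    return o+d*((z-o[2])/d[:,2])[:,None]
E
python3 - <<'E'
import pickle,cv2,numpy as np
from h import *
d=pickle.load(open("d0.pkl","rb"));s=d["top"]
print(ray(s,[[304,153],[338,150],[358,213],[322,221],[324,159],[328,178]],0.01).round(3))
hsv=cv2.cvtColor(s["img"],cv2.COLOR_RGB2HSV)
m=cv2.inRange(hsv,(100,120,60),(130,255,255)); m[:190]=0;m[245:]=0;m[:,:380]=0;m[:,430:]=0
p=np.argwhere(m)[:,::-1].astype(np.float32); r=cv2.minAreaRect(p);print(r)
b=ray(s,cv2.boxPoints(r),0.02);print(b.round(3),b.mean(0))
E
```

```text
[[ 0.676  0.008  0.01 ]
 [ 0.683 -0.092  0.01 ]
 [ 0.496 -0.144  0.01 ]
 [ 0.476 -0.04   0.01 ]
 [ 0.657 -0.051  0.01 ]
 [ 0.601 -0.061  0.01 ]]
((403.11962890625, 216.0377655029297), (26.348995208740234, 40.150848388671875), 17.52556800842285)
[[ 0.441 -0.218  0.02 ]
 [ 0.551 -0.258  0.02 ]
 [ 0.526 -0.331  0.02 ]
 [ 0.416 -0.29   0.02 ]] [ 0.48370081 -0.2739446   0.02      ]
```

Request:
servo_tool --commands '[-0.0583,-0.0292,-0.02,0,0,0,1,-0.0583,-0.0292,-0.02,0,0,0,1,-0.0583,-0.0292,-0.02,0,0,0,1,-0.0583,-0.0292,-0.02,0,0,0,1,-0.0583,-0.0292,-0.02,0,0,0,1,-0.0583,-0.0292,-0.02,0,0,0,1,-0.0583,-0.0292,-0.02,0,0,0,1,-0.0583,-0.0292,-0.02,0,0,0,1,-0.0583,-0.0292,-0.02,0,0,0,1,-0.0583,-0.0292,-0.02,0,0,0,1,-0.0583,-0.0292,-0.02,0,0,0,1,-0.0583,-0.0292,-0.02,0,0,0,1]' --force 40

```text
t: 1.4
tcp_pos: [0.4506, 0.3486, 0.3198]
tool_rot: [0.124, 0.992, 0.0, 0.0]
force: [-0.5, 0.8, -0.3]
finger_gap: 1.0
gripper_force: 0.0
```

Request:
servo_tool --commands '[-0.03,-0.0637,0,0,0,0,1,-0.03,-0.0637,0,0,0,0,1,-0.03,-0.0637,0,0,0,0,1,-0.03,-0.0637,0,0,0,0,1,-0.03,-0.0637,0,0,0,0,1,-0.03,-0.0637,0,0,0,0,1,-0.03,-0.0637,0,0,0,0,1,-0.03,-0.0637,0,0,0,0,1,-0.03,-0.0637,0,0,0,0,1,-0.03,-0.0637,0,0,0,0,1,-0.03,-0.0637,0,0,0,0,1,0,0,0,0,0,0,1]'

```text
t: 2.4
tcp_pos: [0.5251, -0.0365, 0.3192]
tool_rot: [0.127, 0.992, -0.002, 0.001]
force: [0.7, 0.2, -0.2]
finger_gap: 0.999
gripper_force: 0.0
```

```bash
python3 - <<'E'
from station import manip
import cv2,pickle,numpy as np
s=manip.snapshot("wrist"); cv2.imwrite("pics/w1.png",s["img"][:,:,::-1]);pickle.dump(s,open("w1.pkl","wb"))
st=manip.sense();print(st["t"],st["tcp_pos"],st["tool_rot"],st["q"])
w=s["world_to_cam"];print(-w[:3,:3].T@w[:3,3])
for q in ("blue_tray","tray_bay","switch_lever"):
    print(q,[(np.round(r["box"]),round(r["conf"],2)) for r in manip.look_for(s,q)][:3])
E
```

```text
2.45 [ 0.52406072 -0.03352003  0.31901984] [ 1.26643020e-01  9.91948287e-01 -2.94642082e-04  2.34662474e-04] [-2.76528635e-01  2.65126858e-01  1.51702822e+00 -5.24516444e-04
  1.35888572e+00 -1.59324674e+00]
[ 0.44804207 -0.01597534  0.49317583]
blue_tray [(array([118., 126.,  63.,  83.]), 0.92)]
tray_bay [(array([243., 122., 122., 134.]), 0.91)]
switch_lever [(array([307., 206.,  23.,  23.]), 0.52)]
```

View pics/w1.png

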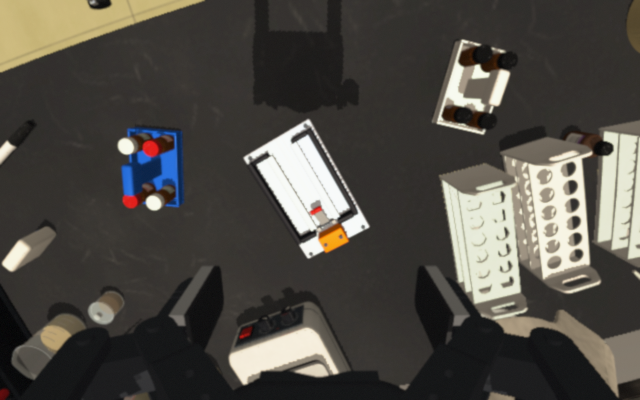

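Wrist view: blue tray at (155,167), bay at (305,190) with the orange housing at (333,237) and red roller at (316,211). White tray is at (475,88), well clear. Next I enlarge the bay and the tray.

```bash
python3 - <<'E'
import cv2,pickle,numpy as np
s=pickle.load(open("w1.pkl","rb"));im=s["img"][:,:,::-1]
a=cv2.resize(im[115:265,235:375],None,fx=4,fy=4,interpolation=cv2.INTER_CUBIC)
cv2.imwrite("pics/c1.png",a)
b=cv2.resize(im[120:215,110:195],None,fx=6,fy=6,interpolation=cv2.INTER_CUBIC)
cv2.imwrite("pics/c2.png",b)
E
```

```text
(no output)
```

View pics/c1.png

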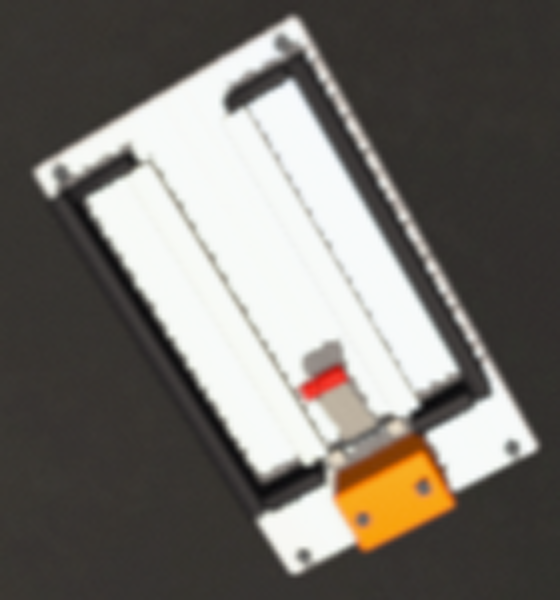

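View pics/c2.png

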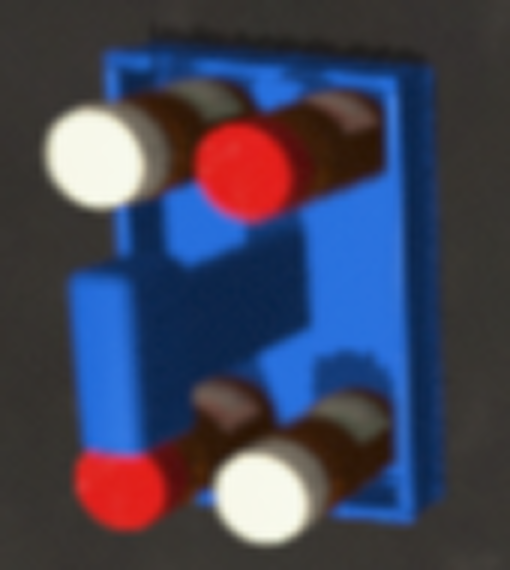

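```bash
python3 - <<'E'
import pickle,numpy as np
from scipy.optimize import least_squares
from h import *
s=pickle.load(open("w1.pkl","rb"))
T=lambda p,P:np.array([[p[0]+np.cos(p[2])*x-np.sin(p[2])*y,p[1]+np.sin(p[2])*x+np.cos(p[2])*y,z] for x,y,z in P])
B=lambda a,k,o:np.array(a,float)/k+o
# tray: bar top px
bt=B([[75,275],[132,275],[140,452],[80,450]],6,[110,120]); w=ray(s,bt,.093);print("bar",w.round(4),w.mean(0))
rim=B([[107,50],[403,70],[415,522]],6,[110,120]); w=ray(s,rim,.022);print("rim",w.round(4),(w[0]+w[2])/2)
mod=[[-20,7,93],[-20,-7,93],[20,-7,93],[20,7,93]],[[-55,35,22],[-55,-35,22],[55,-35,22]]
# image: right=+y? decide orientation by trying
for sg in (1,-1):
    M=np.vstack(mod)/1000.; M[:,1]*=sg
    px=np.vstack([bt,rim])
    r=least_squares(lambda p:(proj(s,T(p,M))-px).ravel(),[.483,-.274,-.35]);print(sg,r.x,np.degrees(r.x[2]),abs(r.fun).max(),r.fun.reshape(-1,2).round(1).tolist())
pl=B([[295,15],[38,172],[295,573],[537,445]],4,[235,115])
for z in (0,.004,.008):
    w=ray(s,pl,z);print("plate",z,w.round(4).tolist(),w.mean(0),[np.linalg.norm(w[i]-w[i-1]).round(4) for i in range(4)])
ax=(w[2]+w[3]-w[0]-w[1]);print("yaw",np.degrees(np.arctan2(ax[1],ax[0])))
print("roller",ray(s,B([[325,380]],4,[235,115]),.028))
for z in(.004,.014,.024): print("tabs/inner",z,ray(s,B([[85,200],[292,82],[258,478],[462,378],[375,437]],4,[235,115]),z).round(4).tolist())
E
```

```text
bar [[ 0.4669 -0.2714  0.093 ]
 [ 0.47   -0.2597  0.093 ]
 [ 0.5055 -0.2738  0.093 ]
 [ 0.5018 -0.2863  0.093 ]] [ 0.48605531 -0.27277574  0.093     ]
rim [[ 0.4229 -0.2868  0.022 ]
 [ 0.4458 -0.2203  0.022 ]
 [ 0.5502 -0.2588  0.022 ]] [ 0.48657047 -0.27282076  0.022     ]
1 [ 0.48661575 -0.26075931  0.30192448] 17.298998261192036 58.11878274962291 [[7.7, -3.5], [-10.1, 2.5], [9.4, -0.6], [27.7, -6.0], [28.1, -7.8], [-58.1, 15.9], [-11.8, 2.6]]
-1 [ 0.48610224 -0.27271313 -0.35423895] -20.29639660415744 1.3518191475666015 [[-1.3, -1.4], [0.2, -0.3], [1.1, 1.2], [0.3, 0.5], [0.1, -0.4], [-0.1, 0.7], [-0.2, -0.2]]
plate 0 [[0.4771, -0.0395, 0.0], [0.5078, -0.1463, 0.0], [0.6908, -0.0969, 0.0], [0.6605, 0.01, 0.0]] [ 5.84056910e-01 -6.81564673e-02  1.38777878e-17] [np.float64(0.1899), np.float64(0.1111), np.float64(0.1895), np.float64(0.1112)]
plate 0.004 [[0.4769, -0.0393, 0.004], [0.5073, -0.1452, 0.004], [0.6888, -0.0963, 0.004], [0.6587, 0.0098, 0.004]] [ 0.58295373 -0.06773324  0.004     ] [np.float64(0.1883), np.float64(0.1102), np.float64(0.188), np.float64(0.1103)]
plate 0.008 [[0.4767, -0.0391, 0.008], [0.5069, -0.1442, 0.008], [0.6869, -0.0956, 0.008], [0.657, 0.0096, 0.008]] [ 0.58185056 -0.06731002  0.008     ] [np.float64(0.1868), np.float64(0.1093), np.float64(0.1864), np.float64(0.1094)]
yaw 15.105229374693458
roller [[ 0.60390187 -0.06127748  0.028     ]]
tabs/inner 0.004 [[0.5217, -0.1316, 0.004], [0.4994, -0.0464, 0.004], [0.6449, -0.0995, 0.004], [0.6243, -0.0124, 0.004], [0.6396, -0.0507, 0.004]]
tabs/inner 0.014 [[0.5202, -0.1293, 0.014], [0.4983, -0.0458, 0.014], [0.6409, -0.0978, 0.014], [0.6207, -0.0125, 0.014], [0.6357, -0.05, 0.014]]
tabs/inner 0.024 [[0.5187, -0.1269, 0.024], [0.4973, -0.0452, 0.024], [0.6369, -0.0961, 0.024], [0.6171, -0.0126, 0.024], [0.6318, -0.0493, 0.024]]
```

Request:
servo_tool --commands '[-0.0046,-0.0482,0.0318,0,0,0,1,-0.0046,-0.0482,0.0318,0,0,0,1,-0.0046,-0.0482,0.0318,0,0,0,1,-0.0046,-0.0482,0.0318,0,0,0,1,-0.0046,-0.0482,0.0318,0,0,0,1,-0.0046,-0.0482,0.0318,0,0,0,1,-0.0046,-0.0482,0.0318,0,0,0,1,-0.0046,-0.0482,0.0318,0,0,0,1,-0.0046,-0.0482,0.0318,0,0,0,1,-0.0046,-0.0482,0.0318,0,0,0,1,0,0,0,0,0,0.008,1,0,0,0,0,0,0.008,1]'

```text
t: 3.6
tcp_pos: [0.4861, -0.269, 0.1589]
tool_rot: [0.175, 0.985, 0.001, -0.001]
force: [0.5, 0.6, 0.2]
finger_gap: 0.995
gripper_force: 0.0
```

```bash
cat >> h.py <<'E'
def goto(st,x,y,z,yd):
    """remaining shift in tool axes (share of 500mm) and yaw turn share, target tool-y angle yd deg"""
    from scipy.spatial.transform import Rotation as R
    r=R.from_quat(st["tool_rot"]);d=r.inv().apply(np.array([x,y,z])-st["tcp_pos"])
    m=r.as_matrix();a=np.degrees(np.arctan2(m[1,1],m[0,1]))
    # full upright correction
    c,s=np.cos(np.radians(yd)),np.sin(np.radians(yd))
    tgt=R.from_matrix(np.array([[-s,c,0],[c,s,0],[0,0,-1]]))
    print("tcp",st["tcp_pos"].round(4),"yang",a.round(2),"shift",(d/.5).round(4),"turn",((r.inv()*tgt).as_rotvec()/(2*np.pi)).round(4),"t",st["t"])
E
python3 - <<'E'
from station import manip
from h import *
s=manip.snapshot("wrist"); cv2.imwrite("pics/w2.png",s["img"][:,:,::-1])
M=np.array([[x,y,.093] for x,y in((-.02,-.007),(.02,-.007),(.02,.007),(-.02,.007))]);c,n=np.cos(np.radians(-20.3)),np.sin(np.radians(-20.3))
M[:,:2]=M[:,:2]@np.array([[c,n],[-n,c]])+[.4861,-.2727]
im=s["img"][:,:,::-1].copy();cv2.polylines(im,[proj(s,M).round().astype(int)],True,(0,255,255),1);cv2.imwrite("pics/w2.png",im)
goto(manip.sense(),.4861,-.2727,.062,69.7)
E
```

```text
tcp [ 0.4864 -0.2685  0.1595] yang 69.8 shift [-0.0026 -0.0082  0.1949] turn [ 0.0001 -0.0002  0.0003] t 3.65
```

View pics/w2.png

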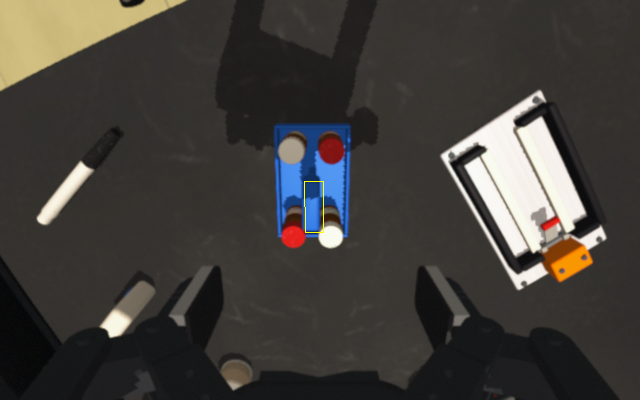

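Wrist view: the predicted bar outline (yellow, 304–323 × 181–233) lies centred on the tray, between the fingers. So I descend and grip.

Request:
servo_tool --commands '[-0.0026,-0.0082,0.025,0,0,0.0003,1,0,0,0.04,0,0,0,1,0,0,0.04,0,0,0,1,0,0,0.04,0,0,0,1,0,0,0.03,0,0,0,1,0,0,0.02,0,0,0,1,0,0,0,0,0,0,-1,0,0,0,0,0,0,-1,0,0,0,0,0,0,-1,0,0,0,0,0,0,-1,0,0,0,0,0,0,-1,0,0,0,0,0,0,-1]' --force 45

```text
t: 4.65
tcp_pos: [0.4866, -0.2743, 0.0634]
tool_rot: [0.175, 0.985, -0.0, 0.001]
force: [-0.5, -0.4, 0.7]
finger_gap: 0.146
gripper_force: 0.0
```

Request:
servo_tool --commands '[0,0,0,0,0,0,-1,0,0,0,0,0,0,-1,0,0,0,0,0,0,-1,0,0,0,0,0,0,-1]'

```text
t: 4.98
tcp_pos: [0.4861, -0.274, 0.0627]
tool_rot: [0.175, 0.985, -0.0, 0.0]
force: [0.7, 0.3, -1.2]
finger_gap: -0.004
gripper_force: 0.0
```

```bash
python3 - <<'E'
from station import manip
from h import *
goto(manip.sense(),.4861,-.2727,.162,105.1)
E
```

```text
tcp [ 0.4861 -0.274   0.0627] yang 69.87 shift [ 0.0009  0.0024 -0.1986] turn [-0.      0.     -0.0979] t 4.9833
```

The fingers shut fully with no grip force, so I look before doing anything else.

```bash
python3 - <<'E'
from station import manip
from h import *
a=manip.snapshot("wrist")["img"];b=manip.snapshot("scene")["img"]
b=cv2.resize(b[200:320,320:480],None,fx=4,fy=4,interpolation=cv2.INTER_CUBIC)[:400] if 0 else cv2.resize(b[170:310,300:460],None,fx=2.86,fy=2.86)[:400]
a=cv2.resize(a[100:400,150:490],None,fx=1,fy=1.0)
c=np.zeros((400,a.shape[1]+b.shape[1],3),np.uint8);c[:300,:a.shape[1]]=a;c[:b.shape[0],a.shape[1]:]=b
cv2.imwrite("pics/w3.png",c[:,:,::-1]);print(c.shape)
E
```

```text
(400, 798, 3)
```

View pics/w3.png

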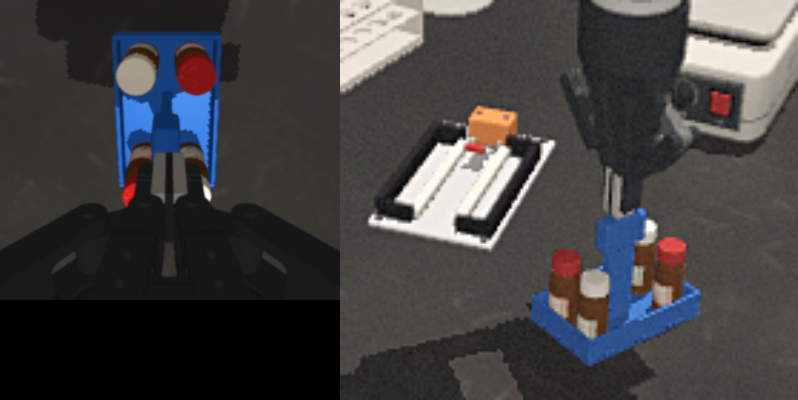

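```bash
python3 - <<'E'
from station import manip
from h import *
st=manip.sense()
out=[]
c,n=np.cos(np.radians(-20.3)),np.sin(np.radians(-20.3))
def tr(P): 
    P=np.array(P,float)/1000;P[:,:2]=P[:,:2]@np.array([[c,n],[-n,c]])+[.4861,-.2727];return P
rim=tr([[a,b,22] for a,b in((-55,-35),(55,-35),(55,35),(-55,35))])
bt=tr([[a,b,93] for a,b in((-20,-7),(20,-7),(20,7),(-20,7))])
bb=tr([[a,b,67] for a,b in((-20,-7),(20,-7),(20,7),(-20,7))])
for nme,(x0,y0,w,h),k in (("wrist",(240,120,160,200),2.5),("scene",(350,200,100,130),3.8)):
    s=manip.snapshot(nme);im=cv2.resize(np.ascontiguousarray(s["img"][y0:y0+h,x0:x0+w,::-1]),None,fx=k,fy=k,interpolation=cv2.INTER_CUBIC)
    for P,col in((rim,(0,255,0)),(bt,(0,255,255)),(bb,(255,255,0))):
        cv2.polylines(im,[((proj(s,P)-[x0,y0]+.5)*k).astype(int)],True,col,1)
    t=((proj(s,st["tcp_pos"])-[x0,y0]+.5)*k)[0].astype(int);cv2.drawMarker(im,tuple(int(v) for v in t),(255,0,255),0,16,2)
    out.append(cv2.copyMakeBorder(im,0,520-im.shape[0],0,0,0))
cv2.imwrite("pics/w4.png",np.hstack(out));print(np.hstack(out).shape)
E
```

```text
(520, 780, 3)
```

View pics/w4.png

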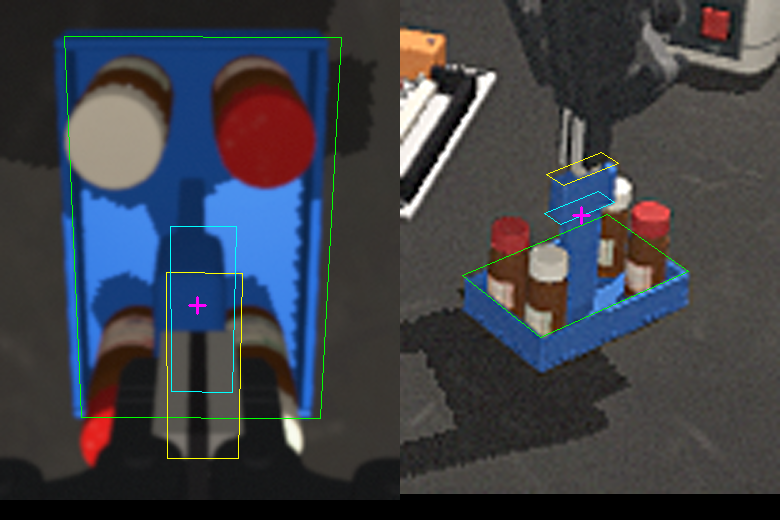

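The overlay shows the real fingertips (wrist row 330, scene (575,172)) shut just on top of the bar. That is about 30 mm higher than the reported TCP (magenta). I'll open, go 30 mm lower (the body still clears the bar at that height) and close again.

Request:
servo_tool --commands '[0,0,0,0,0,0,1,0,0,0,0,0,0,1,0,0,0,0,0,0,1,0,0,0,0,0,0,1,0,0,0,0,0,0,1,0,0,0,0,0,0,1,0,0,0,0,0,0,1,0,0,0,0,0,0,1,0,0,0,0,0,0,1]'

```text
t: 5.93
tcp_pos: [0.4862, -0.2739, 0.0626]
tool_rot: [0.175, 0.985, -0.0, 0.0]
force: [1.1, 0.1, -0.3]
finger_gap: 0.998
gripper_force: 0.0
```

Request:
servo_tool --commands '[0,0,0.012,0,0,0,1,0,0,0.012,0,0,0,1,0,0,0.012,0,0,0,1,0,0,0.012,0,0,0,1,0,0,0.01,0,0,0,1,0,0,0,0,0,0,1]'

```text
t: 6.43
tcp_pos: [0.4853, -0.2732, 0.0321]
tool_rot: [0.175, 0.985, 0.001, -0.001]
force: [0.5, 0.1, -0.1]
finger_gap: 0.999
gripper_force: 0.0
```

```bash
python3 - <<'E'
from station import manip
from h import *
goto(manip.sense(),.4861,-.2727,.062,69.7)
out=[]
st=manip.sense()
for nme,(x0,y0,w,h),k in (("wrist",(140,120,360,250),1.2),("scene",(340,170,110,160),3.2)):
    s=manip.snapshot(nme);im=cv2.resize(np.ascontiguousarray(s["img"][y0:y0+h,x0:x0+w,::-1]),None,fx=k,fy=k,interpolation=cv2.INTER_CUBIC)
    t=((proj(s,st["tcp_pos"])-[x0,y0]+.5)*k)[0].astype(int);cv2.drawMarker(im,tuple(int(v) for v in t),(255,0,255),0,16,2)
    out.append(cv2.copyMakeBorder(im,0,520-im.shape[0],0,0,0))
cv2.imwrite("pics/w5.png",np.hstack(out));print(np.hstack(out).shape)
E
```

```text
tcp [ 0.4853 -0.2732  0.0321] yang 69.87 shift [-0.0009  0.0016 -0.0598] turn [ 0.0002 -0.0004  0.0005] t 6.4333
(520, 784, 3)
```

View pics/w5.png

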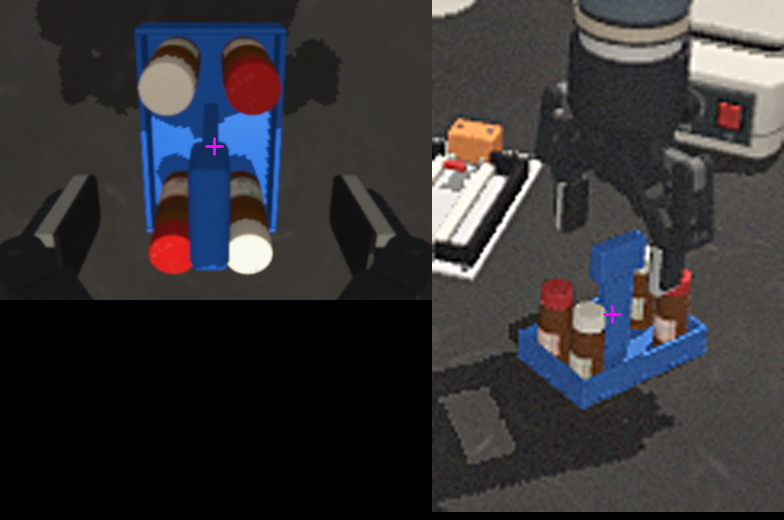

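Wrist and scene views: the open fingers now stand either side of the bar (bar at 190–230, pads at 100 and 330), clear of the vials. I close here.

Request:
servo_tool --commands '[0,0,0,0,0,0,-1,0,0,0,0,0,0,-1,0,0,0,0,0,0,-1,0,0,0,0,0,0,-1,0,0,0,0,0,0,-1,0,0,0,0,0,0,-1,0,0,0,0,0,0,-1,0,0,0,0,0,0,-1,0,0,0,0,0,0,-1]' --force 45

```text
t: 7.28
tcp_pos: [0.4861, -0.274, 0.0336]
tool_rot: [0.175, 0.985, -0.0, -0.0]
force: [0.4, -0.8, 0.8]
finger_gap: 0.152
gripper_force: 49.5
```

```bash
python3 - <<'E'
from station import manip
from h import *
st=manip.sense();print(st["finger_gap"],st["gripper_force"],st["force"])
goto(st,.4861,-.2727,.132,105.1)
E
```

```text
0.1523207309751034 49.50208246707916 [ 0.35584667 -0.75007655  0.83341656]
tcp [ 0.4861 -0.274   0.0336] yang 69.88 shift [ 0.0009  0.0024 -0.1968] turn [-0.     -0.     -0.0978] t 7.2833
```

Request:
servo_tool --commands '[0,0,-0.01,0,0,0,-1,0,0,-0.02,0,0,0,-1,0,0,-0.03,0,0,0,-1,0,0,-0.03,0,0,0,-1,0,0,-0.03,0,0,-0.0163,-1,0,0,-0.03,0,0,-0.0163,-1,0,0,-0.03,0,0,-0.0163,-1,0,0,-0.02,0,0,-0.0163,-1,0,0,0,0,0,-0.0163,-1,0,0,0,0,0,-0.0163,-1,0,0,0,0,0,0,-1,0,0,0,0,0,0,-1]'

```text
t: 8.28
tcp_pos: [0.4859, -0.2736, 0.134]
tool_rot: [-0.13, 0.992, 0.0, -0.0]
force: [0.6, -0.1, -3.3]
finger_gap: 0.149
gripper_force: 49.0
```

```bash
cat > m.py <<'E'
# fit tray pose (x,y,yaw, given z0) from the blue outline in wrist image, expressed in tool frame too
from station import manip
from h import *
from scipy.optimize import minimize
def fit(z0,p0):
    s=manip.snapshot("wrist");st=manip.sense()
    hsv=cv2.cvtColor(s["img"],cv2.COLOR_RGB2HSV)
    m=cv2.inRange(hsv,(100,110,30),(130,255,255))
    m=cv2.morphologyEx(m,cv2.MORPH_OPEN,np.ones((3,3)))
    _,l,stt,_=cv2.connectedComponentsWithStats(m);m=(l==1+np.argmax(stt[1:,4])).astype(np.uint8)
    rows=np.where(m.any(1))[0];n0,n1=rows[0],rows[-1]
    # left/right outlines per row
    print("rows",n0,n1)
    cx=[(r,np.where(m[r])[0][0],np.where(m[r])[0][-1]) for r in range(n0,n1,8)]
    print(cx)
    return s,st,m
if __name__=="__main__":
    st=manip.sense();print(st["finger_gap"],st["gripper_force"],st["force"])
    goto(st,.570,-.0707,.14,105.1)
    s,st,m=fit(0,0)
    cv2.imwrite("pics/w6.png",np.hstack([cv2.resize(s["img"][100:350,170:470,::-1],None,fx=1.6,fy=1.6),cv2.cvtColor(m[100:350,170:470]*255,cv2.COLOR_GRAY2BGR)]) if 0 else cv2.resize(s["img"][60:360,150:490,::-1],None,fx=2,fy=2))
    import pickle;pickle.dump((s,st),open("w6.pkl","wb"))
E
python3 m.py
```

```text
0.14907481199627218 49.02765870094299 [ 0.63454147 -0.06732242 -3.296858  ]
tcp [ 0.4859 -0.2736  0.134 ] yang 104.94 shift [-0.2671  0.3487 -0.0119] turn [ 0.     -0.     -0.0004] t 8.2833
rows 136 341
[(136, np.int64(264), np.int64(375)), (144, np.int64(255), np.int64(381)), (152, np.int64(255), np.int64(380)), (160, np.int64(255), np.int64(380)), (168, np.int64(256), np.int64(379)), (176, np.int64(257), np.int64(379)), (184, np.int64(257), np.int64(328)), (192, np.int64(307), np.int64(330)), (200, np.int64(258), np.int64(378)), (208, np.int64(259), np.int64(377)), (216, np.int64(259), np.int64(377)), (224, np.int64(260), np.int64(376)), (232, np.int64(260), np.int64(376)), (240, np.int64(260), np.int64(376)), (248, np.int64(260), np.int64(375)), (256, np.int64(261), np.int64(375)), (264, np.int64(261), np.int64(374)), (272, np.int64(262), np.int64(374)), (280, np.int64(263), np.int64(373)), (288, np.int64(263), np.int64(373)), (296, np.int64(264), np.int64(336)), (304, np.int64(302), np.int64(335)), (312, np.int64(302), np.int64(335)), (320, np.int64(302), np.int64(335)), (328, np.int64(302), np.int64(335)), (336, np.int64(305), np.int64(332))]
```

View pics/w6.png

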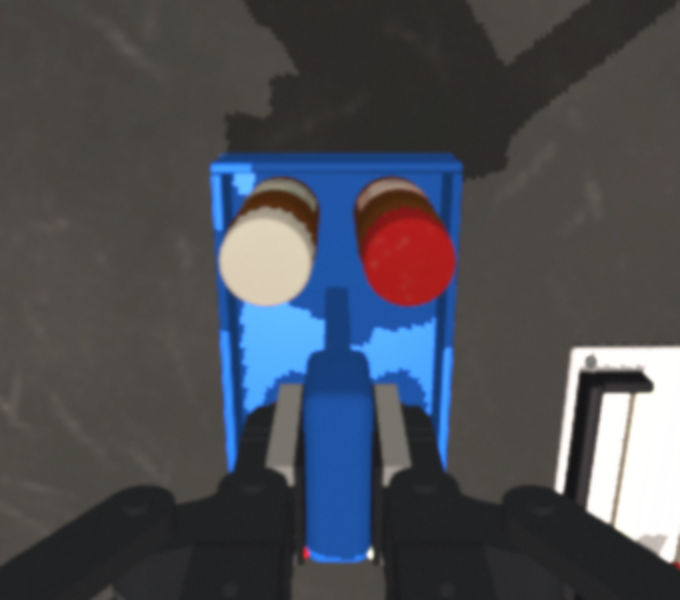

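Last view: tray held level by its bar, with its near rim corners at about (255.5,142.5) and (381,142.5). I compute its pose relative to the tool and the shift to the bay.

```bash
python3 - <<'E'
import pickle
from h import *
from scipy.optimize import least_squares
s,st=pickle.load(open("w6.pkl","rb"))
u=st["tcp_pos"][2]-.0336
def T(p,P): 
    P=np.array(P,float);c,n=np.cos(p[2]),np.sin(p[2])
    return np.c_[P[:,0]*c-P[:,1]*n+p[0],P[:,0]*n+P[:,1]*c+p[1],P[:,2]+p[3]]
def res(p,prt=0):
    A=proj(s,T(p,[[-.055,-.035,.022],[-.055,.035,.022],[.055,-.035,.022],[.055,.035,.022],[.02,0,.093]]))
    if A[0,0]>A[1,0]: A=A[[1,0,3,2,4]]
    lx=A[0]+(A[2]-A[0])*(288-A[0,1])/(A[2,1]-A[0,1]); rx=A[1]+(A[3]-A[1])*(288-A[1,1])/(A[3,1]-A[1,1])
    return np.r_[A[0]-[255.5,142.5],A[1]-[381,142.5],lx[0]-263,rx[0]-373.5,A[4,1]-341.5,(p[3]-u)/.002]
r=least_squares(res,[.486,-.274,np.radians(15),u]);print(r.x[:2],np.degrees(r.x[2]),r.x[3],u,r.fun.round(1))
p=r.x
from scipy.spatial.transform import Rotation as R
m=R.from_quat(st["tool_rot"]).as_matrix();a=np.arctan2(m[1,1],m[0,1])
off=m.T@np.array([p[0]-st["tcp_pos"][0],p[1]-st["tcp_pos"][1],0]);print("tray centre in tool",off,"yaw vs tool",np.degrees(p[2]-a)+90)
B=np.array([.570,-.0707]);by=15.1
ty=np.radians(by+90)-(p[2]-a+np.pi/2-np.pi/2) if 0 else np.radians(by)+(a-p[2])
X=np.array([-np.sin(ty),np.cos(ty)]);Y=np.array([np.cos(ty),np.sin(ty)])
tg=B-X*off[0]-Y*off[1];print("tcp target",tg)
goto(st,tg[0],tg[1],.12,np.degrees(ty))
E
```

```text
[ 0.48680917 -0.27338974] 14.988217497327433 0.09812623965875543 0.1002031140150256 [-0.2 -0.4  0.2 -0.3  0.9 -0.9  0.7 -1. ]
tray centre in tool [-9.11631868e-04 -2.79876718e-05 -1.88066823e-07] yaw vs tool 0.03754191516776473
tcp target [ 0.56911242 -0.07090988]
tcp [ 0.4859 -0.2736  0.1338] yang 104.95 shift [-0.2653  0.3487  0.0277] turn [ 0.0001 -0.     -0.0003] t 8.3333
```

Request:
servo_tool --commands '[-0.0133,0.0174,0,0,0,0,-1,-0.0265,0.0349,0,0,0,0,-1,-0.0265,0.0349,0,0,0,0,-1,-0.0265,0.0349,0,0,0,0,-1,-0.0265,0.0349,0,0,0,0,-1,-0.0265,0.0349,0,0,0,0,-1,-0.0265,0.0349,0,0,0,0,-1,-0.0265,0.0349,0,0,0,0,-1,-0.0265,0.0349,0,0,0,0,-1,-0.0265,0.0349,0,0,0,0,-1,-0.0133,0.0174,0,0,0,0,-1,0,0,0,0,0,0,-1]'

```text
t: 9.33
tcp_pos: [0.5691, -0.0681, 0.1334]
tool_rot: [-0.133, 0.991, 0.0, -0.0]
force: [-0.2, -1.0, -3.2]
finger_gap: 0.154
gripper_force: 49.0
```

```bash
python3 - <<'E'
from station import manip
from h import *
goto(manip.sense(),.5691,-.0709,.065,105.1)
# check bay position from here: orange housing & visible bay corners vs. prediction
s=manip.snapshot("wrist")
hsv=cv2.cvtColor(s["img"],cv2.COLOR_RGB2HSV)
m=cv2.inRange(hsv,(8,150,120),(20,255,255));p=np.argwhere(m)[:,::-1]
print(len(p),p.mean(0) if len(p) else "", p.min(0) if len(p) else "",p.max(0) if len(p) else "")
# white plate -x edge: per-row extents at columns
g=((hsv[...,1]<60)&(hsv[...,2]>130))
for c in range(230,420,15):
    r=np.where(g[:,c])[0]; print(c,r[:1],end=" ")
c,n=np.cos(np.radians(15.1)),np.sin(np.radians(15.1))
ori=np.array([.583,-.0677]) # plate centre z=.004, 188x110
P=np.array([[ori[0]+x*c-y*n,ori[1]+x*n+y*c,.004] for x,y in((-.094,.055),(-.094,-.055))]);print(proj(s,P))
for r in range(90,140,8):
    w=np.where(g[r])[0]; print(r,w[:1],w[-1:])
E
```

```text
tcp [ 0.5691 -0.0681  0.1334] yang 105.23 shift [ 0.0015 -0.0055  0.1368] turn [0.0002 0.     0.0004] t 9.3333
0   
230 [] 245 [] 260 [91] 275 [91] 290 [91] 305 [91] 320 [91] 335 [92] 350 [92] 365 [92] 380 [] 395 [] 410 [] [[378.54920679  93.6846025 ]
 [251.08178182  93.2728262 ]]
90 [] []
98 [248] [377]
106 [291] [335]
114 [262] [639]
122 [262] [639]
130 [262] [619]
138 [586] [611]
```

Bay edge predicted within about 2 px. Lower: quick at first, then slow.

Request:
servo_tool --commands '[0.0015,-0.0055,0.01,0,0,0.0002,-1,0,0,0.022,0,0,0,-1,0,0,0.022,0,0,0,-1,0,0,0.022,0,0,0,-1,0,0,0.02,0,0,0,-1,0,0,0.02,0,0,0,-1,0,0,0.015,0,0,0,-1,0,0,0.01,0,0,0,-1,0,0,0.008,0,0,0,-1,0,0,0.006,0,0,0,-1,0,0,0.004,0,0,0,-1,0,0,0,0,0,0,-1]'

```text
t: 10.38
tcp_pos: [0.5689, -0.0738, 0.054]
tool_rot: [-0.131, 0.991, -0.0, 0.0]
force: [-0.8, 0.3, -2.8]
finger_gap: 0.154
gripper_force: 49.1
```

```bash
python3 - <<'E'
from station import manip
from h import *
st=manip.sense();print(st["force"],st["ft_torque"])
goto(st,.5691,-.0709,.0476,105.1)
E
```

```text
[-0.84332614  0.31188908 -2.77585569] [0.01866455 0.04927581 0.02650373]
tcp [ 0.5689 -0.0738  0.054 ] yang 105.02 shift [-0.0019  0.0055  0.0129] turn [-0.      0.     -0.0002] t 10.3833
```

Request:
servo_tool --commands '[-0.0019,0.0055,0,0,0,0,-1,0,0,0.002,0,0,0,-1,0,0,0.002,0,0,0,-1,0,0,0.002,0,0,0,-1,0,0,0.002,0,0,0,-1,0,0,0.002,0,0,0,-1,0,0,0.001,0,0,0,-1,0,0,0,0,0,0,-1]'

```text
t: 11.05
tcp_pos: [0.5689, -0.071, 0.0485]
tool_rot: [-0.131, 0.991, 0.0, -0.0]
force: [-0.1, 0.5, -2.2]
finger_gap: 0.157
gripper_force: 49.1
```

```bash
python3 - <<'E'
from station import manip
from h import *
st=manip.sense();print(st["force"],st["ft_torque"])
goto(st,.5691,-.0709,.0476,105.1)
E
```

```text
[-0.11430359  0.54440987 -2.23807975] [ 0.0029473  -0.06200855 -0.04945907]
tcp [ 0.5689 -0.071   0.0485] yang 105.01 shift [-0.0004  0.0001  0.0018] turn [ 0.     -0.     -0.0003] t 11.05
```

Request:
servo_tool --commands '[0,0,0.001,0,0,0,-1,0,0,0.001,0,0,0,-1,0,0,0.001,0,0,0,-1,0,0,0,0,0,0,-1]'

```text
t: 11.38
tcp_pos: [0.569, -0.0711, 0.0475]
tool_rot: [-0.131, 0.991, -0.0, 0.0]
force: [-1.8, 0.6, 1.3]
finger_gap: 0.154
gripper_force: 49.5
```

Contact at the expected height. I let go and then retreat straight up.

Request:
servo_tool --commands '[0,0,0,0,0,0,-0.6,0,0,0,0,0,0,-0.4,0,0,0,0,0,0,0,0,0,0,0,0,0,0.5,0,0,0,0,0,0,1,0,0,0,0,0,0,1,0,0,0,0,0,0,1,0,0,0,0,0,0,1,0,0,0,0,0,0,1]'

```text
t: 12.13
tcp_pos: [0.5689, -0.0709, 0.0471]
tool_rot: [-0.131, 0.991, -0.0, 0.0]
force: [0.4, -0.6, 0.1]
finger_gap: 1.001
gripper_force: 0.0
```

Request:
servo_tool --commands '[0,0,-0.01,0,0,0,1,0,0,-0.02,0,0,0,1,0,0,-0.04,0,0,0,1,0,0,-0.05,0,0,0,1,0,0,-0.06,0,0,0,1,0,0,-0.06,0,0,0,1,0,0,-0.06,0,0,0,1,0,0,-0.06,0,0,0,1,0,0,-0.05,0,0,0,1,0,0,-0.03,0,0,0,1,0,0,0,0,0,0,1,0,0,0,0,0,0,1]'

```text
t: 13.13
tcp_pos: [0.5691, -0.071, 0.2684]
tool_rot: [-0.131, 0.991, -0.001, 0.001]
force: [0.2, -0.2, -1.1]
finger_gap: 1.0
gripper_force: 0.0
```

```bash
python3 - <<'E'
from station import manip
from h import *
st=manip.sense();print(st["tcp_pos"],st["t"],st["force"],st["finger_gap"])
s=manip.snapshot("wrist");cv2.imwrite("pics/w7.png",s["img"][:,:,::-1])
hsv=cv2.cvtColor(s["img"],cv2.COLOR_RGB2HSV)
m=cv2.morphologyEx(cv2.inRange(hsv,(100,110,30),(130,255,255)),cv2.MORPH_OPEN,np.ones((3,3)))
_,l,stt,_=cv2.connectedComponentsWithStats(m);m=(l==1+np.argmax(stt[1:,4])).astype(np.uint8)
c,n=np.cos(np.radians(15.1)),np.sin(np.radians(15.1))
def tr(P): 
    P=np.array(P,float)/1000;P[:,:2]=P[:,:2]@np.array([[c,n],[-n,c]])+[.570,-.0707];return P
print("pred rim",proj(s,tr([[a,b,36] for a,b in((-55,-35),(-55,35),(55,-35),(55,35))])).round(1).tolist())
print("pred bar",proj(s,tr([[a,b,107] for a,b in((-20,-7),(-20,7),(20,-7),(20,7))])).round(1).tolist())
rows=np.where(m.any(1))[0];print(rows[0],rows[-1])
print([(r,int(np.where(m[r])[0][0]),int(np.where(m[r])[0][-1])) for r in range(rows[0],rows[-1]+1,6)])
# colour transitions of bar columns
o=cv2.inRange(hsv,(8,150,120),(20,255,255));p=np.argwhere(o)[:,::-1];print("orange",len(p),p.min(0) if len(p) else"",p.max(0) if len(p) else"")
for q in("tray_bay","switch_lever","blue_tray"):print(q,[(np.round(r["box"]),round(r["conf"],2)) for r in manip.look_for(s,q)][:2])
E
```

```text
[ 0.56913679 -0.07096827  0.2684472 ] 13.1333 [ 0.22848362 -0.19154016 -1.13017159] 1.0003781089016088
pred rim [[288.9, 116.6], [348.5, 116.6], [291.2, 205.4], [346.2, 205.4]]
pred bar [[311.7, 156.9], [325.6, 156.9], [311.9, 195.1], [325.4, 195.1]]
116 204
[(116, 291, 346), (122, 291, 347), (128, 290, 346), (134, 290, 346), (140, 291, 346), (146, 291, 346), (152, 291, 346), (158, 291, 346), (164, 291, 346), (170, 291, 346), (176, 291, 345), (182, 292, 345), (188, 292, 345), (194, 292, 345), (200, 292, 322)]
orange 616 [302 214] [332 237]
tray_bay [(array([273.,  93.,  84., 144.]), 0.63), (array([473., 100., 115., 101.]), 0.62)]
switch_lever []
blue_tray [(array([286., 115.,  62.,  96.]), 0.7)]
```

```bash
python3 -c "
from station import manip
print(manip.sign_off())"
```

```text
the job is handed in; nothing more can be done
None
```

I set the blue tray down in the bay pocket, let go and handed the job in at about 13 s of robot time; the last picture shows it flat and roughly centred between the guides, but the lever was hidden under the tray, so that it is held down is inferred, not seen; the first grasp closed on air because the fingertips stood about 30 mm higher than reported, the second attempt 30 mm lower held, and I never touched the white tray.

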